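# Refit the try-me player's button cap and hold it down to play

### The arm

A 6-joint arm with a two-finger parallel gripper is mounted at the origin on the work surface; the furniture and walls round the work are solid. World frame = base frame: x ahead of the robot, y to its left, z up, the work surface at z = 0. Lengths are in m, angles in rad, forces in N, time in s.
With the tool pointing down it reaches from about 0.35 to 0.975 m from the base axis. Payload 4.9 kg.
Tool frame: the origin (TCP) lies on the centre line of the jaws, within the pads' length; the fingertips stand manip.tip_reach ahead of it and the grasp point (between the pads) is the TCP (manip.tip_reach is the distance from the TCP to the fingertips, in m); z points along the fingers, y is the line along which they close (so a half turn about z gives the same grasp; the last joint's range is limited). The gripper opens to 85 mm and grips with 20 to 120 N. Pads are 22 mm wide; open, the fingers measure 114 mm over their backs; the gripper's body (76 mm by 85 mm) begins 54 mm behind the grasp point. The pads swing forward as they close: fully open they stand 13 mm farther back than shut.
Start: joints at [-1.406, 0.053, 1.613, -0, 1.476, -0.119], TCP at [0.175, -0.6, 0.25] pointing down, gripper open.
Joint ranges: [-3.01, 3.01], [-1.01, 2.22], [0.06, 2.58], [-1.02, 4.17], [0.09, 2.62], [-3.14, 3.14]. Speed limits (rad/s): [2.57, 2.57, 3.14, 3.14, 3.14, 3.14].

### API

Orientations are given as a unit quaternion [w, x, y, z].
In Python, from plant import manip gives the robot as it stands. The module is installed in compiled form; this text tells all that it offers.
- The arm moves only by the tool move_arm, never from a script. Its argument "rows" is a list of rows, each a list of 7 numbers: the shift along the tool's x, y, z in cm, then the turn, a rotation vector about the tool's x, y, z in degrees, then the opening, from -1 (shut) to 1 (fully open). In form: [[tx, ty, tz, ax, ay, az, jaw], ...]. A call has 1 to 20 rows; each row shifts and turns the commanded pose from where the row before left it, along the tool's axes as they then stand; what a row does not reach is not made up. A row lasts 1/12 s, in which the tool goes at most 41.7 mm and 7.16 degrees, less where a joint would pass 70% of its speed; a pose out of reach is approached as far as the arm can. A call is refused whole if a number of a shift passes 4.17 or a number of a turn 7.16, either way. A call with a gripper value outside its range is refused whole. The fingers move at their own pace and stop on an object; the grip force is fixed at half the most. Time passes only in rows, so rows that do not move let the fingers close. It gives the time, the measured TCP pose, the force, the opening and the grip force at its end, in the units of the state.
- manip.state(): the state, without advancing time (a new reading comes with each control period).
- manip.grab_frame(name): name is "scene" or "top" or "wrist"; returns a dict with "img" (400x640x3 uint8, blue, green, red), "mtx" (3x3 intrinsics, pixels), "R" (3x3) and "t" (3): a world point X has camera coordinates R X + t. Camera axes: x right, y down, z forward; pixel columns grow to the right and rows downward; lengths in m; the calibration is good to about 2 mm. A picture is of the moment at which its call begins. There is no depth.
- manip.job_done(): hands the job in; it is judged then, once.
The state is a dict: "time": time; "joint_pos": joint angles; "joint_vel": joint speeds; "joint_efforts": joint torques, N m; "tool_pos": TCP position; "tool_rot": TCP orientation; "contact_force": force on the tool from outside, world axes, zero at the start; "ft_torque": the same for the moment, N m; "gripper_width": opening from 0.0 (shut) to 1.0 (fully open); "grasp_force": force on a finger pad.
Only numpy, scipy, OpenCV 4.12 (cv2) and the standard library are available. Lean on these libraries where they do the work, as an engineer would, in place of code of your own. Each camera call takes 0.05 s, during which the arm holds its last target. There are 200 camera calls.

### The job

The try-me sound player on the demonstration table has lost its button cap, which lies on the table beside it. First turn its selector clockwise to the four-dot mark (the fourth of the five clicks), since the player reads the selector when its button goes down; then press the cap onto the button's bare stud until it clicks home, keep pressing until the button is fully down, and finish like that, with the gripper still holding the button down so the sound keeps playing. Leave the toys standing around it where they are.

Things in the scene. Friction and masses are not known exactly. Their poses are not given: they have to be found in the camera images.
- player: Sound player: white plastic case 130 mm deep (its x) by 190 mm wide (its y), aluminium panel face 44 mm above the table; fixed, turned up to 0.3 rad. Origin: centre of its underside; x to its back edge (away from the robot at yaw 0), y left, z up. Selector axis at x -16, y +47 mm; button axis at x -16, y -48 mm, loudspeaker slots behind the button.
- selector (a joint): Selector angle, rad, growing clockwise from above. Five click places 30 degrees apart: 0 one dot, 0.524 two, 1.047 three, 1.571 four (wanted), 2.094 five; starts within 0 to 1.05; stops at -0.1 and 2.19. The pointer's yaw is the player's yaw + 1.047 - angle. About 0.1 N m takes it over a click; let go within 0.2 rad of a place it drops into it.
- selector_grip (a point): Grip point on the selector's upright axis, 22 mm above the panel. The knob is a black bar 42 mm long and 12 mm thick (grip across this), from 8 to 30 mm above the panel, on a round skirt of 22 mm radius, 8 mm high. x axis: along the bar to its pointer end, which has a white line.
- selector_pointer (a point): The pointer end of the selector's bar, on its upper edge, 21 mm from the axis.
- four_dot_mark (a point): The wanted mark: four small black dots on the panel, 37 mm from the selector's axis, the fourth of five groups (one to five dots) in an arc behind the selector, clockwise from one dot (left) to five (right).
- button (a joint): Travel of the sprung push button, m: 0 up, 0.004 fully down on its stop. 2 N starts it, 4.5 N holds it down. Fully down with the cap home, the cap's underside is 8 mm above the panel.
- stud_foot (a point): Foot of the bare stud, on the button's axis and flange face, 12 mm above the panel when the button is up (moves with the button); z up. The grey stud is 17 mm in diameter, 16 mm high, top bevelled; four sprung barbs stand out 3 mm from it at 8 mm height. A steel collar of 23.5 mm radius, 7 mm high, is round the flange.
- cap: The button's cap: round, grey plastic, 27 mm high, 40 mm in diameter at the bottom, 45 mm at its flat top, about 35 g, standing upright, open side down, on the table beside the player. Origin: centre of its underside; z up. The open mouth is 23 mm wide with a snap lip of 20 mm just inside; it goes over the stud at any yaw.
- cap_top (a point): Centre of the cap's top, 27 mm above its underside. Let down on the stud the cap stops at the barbs 7 mm above the flange; pressed, the button gives its 4 mm, and at about 10 N (8 to 13) the lip snaps over the barbs: the force drops to 2 N or less, the cap sits on the flange and the button springs up under it, so press on to its stop.
- car: Toy car of painted wood, 58 x 102 x 50 mm, behind the player; origin: centre of its underside. Not to be disturbed.
- spinning_top: Wooden spinning top, 60 mm wide, 57 mm high, to the right behind the cap; origin: centre of its underside. Not to be disturbed.
- skittle: Wooden skittle, 38 mm wide, 100 mm high, behind the player on the right; origin: centre of its underside. Not to be disturbed.
Things that resemble listed ones, but are neither listed nor needed, are in the scene too. Several things have the shape of the cap; the one meant has the colours described above.

How it is judged:
By the outcome, as a careful person would: the job done as asked, in the order asked, and still so for the second after the job is handed in, while the arm keeps its last pose, push and grip.
It also fails if it takes over 51 s, if anything falls off the work surface, if the arm or the gripper's body presses on something with over 40 N, if the wrist force passes 120 N, or if a joint passes its speed limit or range.

## Working session

There is one attempt and no reset: what is moved stays moved. The work goes in short steps, Python scripts to look and compute and a tool call to move; the robot and the scene stay as the last step left them, time stands still between calls to the robot, and variables do not carry over. Pictures are saved under pics/ and viewed, at most 10 in all, crops included, and the job is handed in when it is done.

Besides the shell and the picture viewer there is one more tool, called after ">>>" in YAML: its name, and indented under it one key for each argument. move_arm: Moves the arm, as the interface text tells. Its arguments: {"type":"object","properties":{"rows":{"type":"array","items":{"type":"array","items":{"type":"number"}}}},"required":["rows"]}

```bash
mkdir -p pics
cat > h.py <<'E'
import numpy as np, cv2
from plant import manip
def ray(f,u,v,z):
    d=f["R"].T@np.linalg.inv(f["mtx"])@[u,v,1]; c=-f["R"].T@f["t"]
    return c+d*(z-c[2])/d[2]
def proj(f,X):
    p=f["mtx"]@(f["R"]@np.array(X)+f["t"]); return p[:2]/p[2]
E
python3 - <<'E'
from h import *
s=manip.state(); print(s, manip.tip_reach)
for n in("scene","top"):
    f=manip.grab_frame(n); cv2.imwrite(f"pics/{n}0.png",f["img"]); np.savez(n+"0.npz",**f); print(n,-f["R"].T@f["t"],f["mtx"][0,0])
E
```

```text
{'time': 0.0, 'joint_pos': array([-1.40601403e+00,  5.33389170e-02,  1.61429244e+00, -6.88465286e-06,
        1.47598423e+00, -1.18988625e-01]), 'joint_vel': array([ 0.00112744, -0.00013479,  0.00067625,  0.00075352,  0.0006473 ,
       -0.00098798]), 'joint_efforts': array([ 3.36509904e-03, -3.93684912e+01, -3.70171773e+01,  7.26807116e-05,
        7.09993605e-03,  8.86109149e-06]), 'tool_pos': array([ 0.17489578, -0.59942633,  0.24907503]), 'tool_rot': array([-1.01112465e-03,  9.89950580e-01,  1.41410131e-01, -2.65830330e-05]), 'contact_force': array([0.72817729, 0.20098877, 0.04647517]), 'ft_torque': array([0.05242734, 0.02704932, 0.02752328]), 'grasp_force': 0.0, 'gripper_width': 1.0022397974464123} 0.019
scene [0.20582884 0.31225287 0.72538895] 415.7620244742008
top [ 0.44524949 -0.03894467  0.89964301] 475.4060988197637
```

View pics/top0.png

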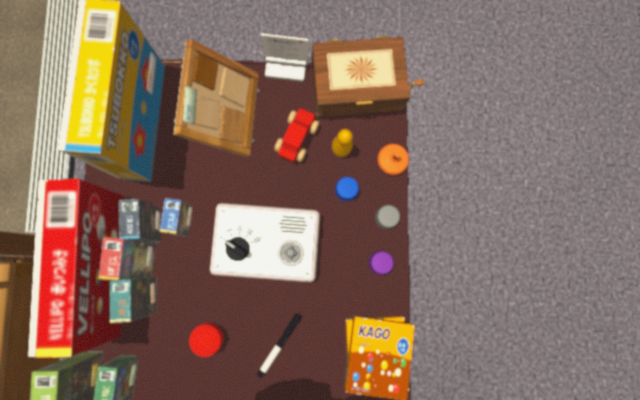

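View pics/scene0.png

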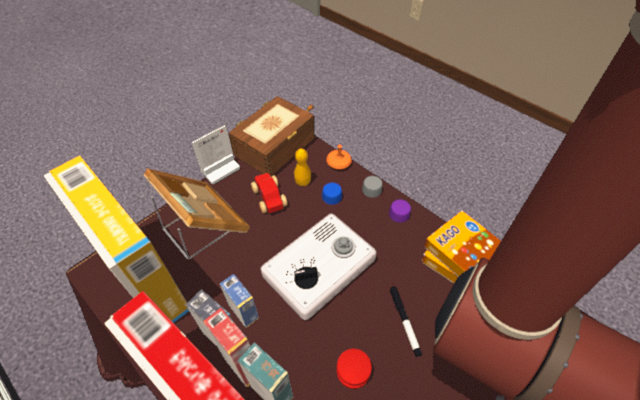

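Top view candidates for the cap are grey (388,216), blue (347,188), purple (382,263) and the red disc (206,340). The orange disc (393,158) is the spinning top. By its colour I choose the grey one. The selector is at (237,248) and the stud at (291,252).

Run:
```python
from h import *
T=dict(np.load("top0.npz")); S=dict(np.load("scene0.npz"))
a=cv2.resize(T["img"][190:300,200:420],None,fx=3.6,fy=3.6,interpolation=cv2.INTER_CUBIC)
cv2.imwrite("pics/crop1.png",a)
# player
def big(m,near):
    n,l,st,c=cv2.connectedComponentsWithStats(m.astype(np.uint8))
    i=l[near[1]-3:near[1]+4,near[0]-3:near[0]+4]; i=np.bincount(i[i>0]).argmax()
    return l==i,c[i],st[i]
for nm,f,pp,cp in(("top",T,(225,220),(388,216)),("scene",S,(300,300),(373,184))):
    hsv=cv2.cvtColor(f["img"],cv2.COLOR_BGR2HSV)
    m,c,st=big((hsv[...,2]>165)&(hsv[...,1]<70),pp)
    cn=cv2.findContours(m.astype(np.uint8),cv2.RETR_EXTERNAL,cv2.CHAIN_APPROX_NONE)[0][0]
    w=np.array([ray(f,*p[0],.042)[:2] for p in cn])
    r=cv2.minAreaRect((w*1000).astype(np.float32)); print(nm,"player",r)
    m,c,st=big((hsv[...,1]<60)&(hsv[...,2]>60)&(hsv[...,2]<200),cp)
    print(nm,"cap",c,st)
    cn=cv2.findContours(m.astype(np.uint8),cv2.RETR_EXTERNAL,cv2.CHAIN_APPROX_NONE)[0][0]
    w=np.array([ray(f,*p[0],.027)[:2] for p in cn]).astype(np.float32)
    print(cv2.minEnclosingCircle(w),ray(f,*c,.027))
```

```text
top player ((483.4710388183594, 29.65790557861328), (187.0338592529297, 127.89393615722656), 86.7392578125)
top cap [387.28392484 216.41962422] [375 205  25  24 479]
((0.5347363352775574, -0.1941632777452469), 0.023566730320453644) [ 0.53436408 -0.19440512  0.027     ]
scene player ((480.1117248535156, 33.082069396972656), (191.26722717285156, 131.17604064941406), 86.86048889160156)
scene cap [209.94525269 139.09359992] [    0     0   566   400 99530]
((1.1346837282180786, -0.25960657000541687), 0.9204787611961365) [ 0.90870149 -0.03441263  0.027     ]
```

View pics/crop1.png

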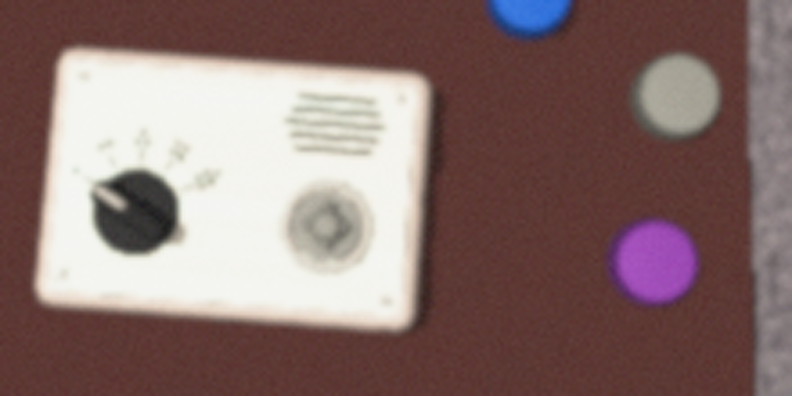

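The crop confirms the grey cap at top pixel (388,216). The pointer is near the one-dot mark (start angle about 0). The stud is bare at about (290,253). Next I go over the selector for a close look.

>>> move_arm:
  rows:
    - [2.36,-2.85,0,0,0,0,1]
    - [2.36,-2.85,0,0,0,0,1]
    - [2.36,-2.85,0,0,0,0,1]
    - [2.36,-2.85,0,0,0,0,1]
    - [2.36,-2.85,0,0,0,0,1]
    - [2.36,-2.85,0,0,0,0,1]
    - [2.36,-2.85,0,0,0,0,1]
    - [2.36,-2.85,0,0,0,0,1]
    - [2.36,-2.85,0,0,0,0,1]
    - [2.36,-2.85,0,0,0,0,1]
    - [2.36,-2.85,0,0,0,0,1]
    - [2.36,-2.85,0,0,0,0,1]
    - [2.36,-2.85,0,0,0,0,1]
    - [2.36,-2.85,0,0,0,0,1]
    - [2.36,-2.85,0,0,0,0,1]
    - [2.36,-2.85,0,0,0,0,1]
    - [2.36,-2.85,0,0,0,0,1]
    - [2.36,-2.85,0,0,0,0,1]
    - [2.36,-2.85,0,0,0,0,1]
    - [2.36,-2.85,0,0,0,0,1]

```text
time: 1.77
tool_pos: [0.4686, 0.0814, 0.2499]
tool_rot: [0.0, 0.99, 0.142, -0.0]
contact_force: [0.6, 0.0, 0.3]
gripper_width: 1.001
grasp_force: 0.0
```

>>> move_arm:
  rows:
    - [0,0,0,0,0,-5,0]
    - [0,0,0,0,0,-5,0]
    - [0,0,0,0,0,-5,0]
    - [0,0,0,0,0,-5,0]
    - [0,0,0,0,0,-5,0]
    - [0,0,0,0,0,-5,0]
    - [0,0,0,0,0,-5,0]
    - [0,0,0,0,0,-5,0]
    - [0,0,0,0,0,0,0]

```text
time: 2.52
tool_pos: [0.4682, 0.0794, 0.2497]
tool_rot: [-0.0, 0.882, 0.472, -0.0]
contact_force: [0.4, 0.1, 0.5]
gripper_width: 0.5
grasp_force: 0.0
```

```bash
cat >> h.py <<'E'
from scipy.spatial.transform import Rotation as Ro
def rel(X=None,yaw=None):
    s=manip.state(); q=s["tool_rot"]; R=Ro.from_quat([q[1],q[2],q[3],q[0]]).as_matrix()
    y=np.degrees(np.arctan2(R[1,0],R[0,0])); print("pos",s["tool_pos"].round(4),"yaw",y.round(2),"tilt",R[:2,2].round(4),"F",s["contact_force"].round(1),"w",round(s["gripper_width"],3),"gf",s["grasp_force"],"t",s["time"])
    if X is not None: print("shift cm",(R.T@(np.array(X)-s["tool_pos"])*100).round(2))
    if yaw is not None: print("az",y-yaw)
E
python3 - <<'E'
from h import *
rel((.4685,.0792,.2),57)
f=manip.grab_frame("wrist"); np.savez("w1.npz",**f); cv2.imwrite("pics/w1.png",f["img"])
print(-f["R"].T@f["t"],f["R"],f["mtx"])
for X in((.4685,.0792,.074),(.463,-.0156,.072)): print(proj(f,X))
E
```

```text
pos [0.4682 0.0794 0.2497] yaw 56.34 tilt [-0.001  0.   ] F [0.4 0.1 0.5] w 0.5 gf 0.0 t 2.5167
shift cm [0.   0.04 4.97]
az -0.6595787939845721
[0.50959021 0.14046526 0.3740676 ] [[ 0.83255935 -0.55393441 -0.00126575]
 [-0.52914222 -0.79596869  0.29401083]
 [-0.16387021 -0.2441117  -0.95580125]] [[347.6142635    0.         314.10966678]
 [  0.         347.6142635  205.99539844]
 [  0.           0.           1.        ]]
[314.22990743 186.03357723]
[364.04403108 268.42460668]
```

View pics/w1.png

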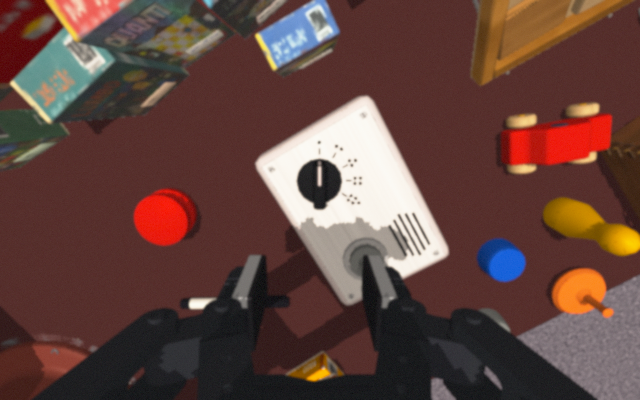

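Wrist view: the selector skirt is at (319,181), with the pointer line straight up to (319,163) towards the one-dot group at (319,143). The four-dot group is at (357,181) and the stud at about (368,258). Next I refine the axis numerically.

```bash
cat > m.py <<'E'
from h import *
from scipy.optimize import least_squares
def skirt(f,c,z=.052,r=26):
    g=cv2.cvtColor(f["img"],cv2.COLOR_BGR2GRAY)
    m=np.zeros_like(g); cv2.circle(m,c,r+10,255,-1)
    b=((g<85)&(m>0)).astype(np.uint8)
    n,l,st,ce=cv2.connectedComponentsWithStats(b); i=1+st[1:,4].argmax()
    b=(l==i).astype(np.uint8); b=cv2.morphologyEx(b,cv2.MORPH_CLOSE,np.ones((9,9)))
    cn=cv2.findContours(b,cv2.RETR_EXTERNAL,cv2.CHAIN_APPROX_NONE)[0][0]
    w=np.array([ray(f,*p[0],z)[:2] for p in cn])
    s=least_squares(lambda p:np.hypot(*(w-p[:2]).T)-p[2],[*w.mean(0),.022],loss="soft_l1",f_scale=.0005)
    return s.x
E
python3 - <<'E'
from m import *
f=dict(np.load("w1.npz")); x=skirt(f,(319,181)); print("skirt wrist",x)
t=dict(np.load("top0.npz")); print("skirt top",skirt(t,(237,248),r=6)); s=dict(np.load("scene0.npz")); print("scene",skirt(s,(307,277),r=8))
hsv=cv2.cvtColor(f["img"],cv2.COLOR_BGR2HSV)
m=(hsv[...,2]>130); sub=np.zeros_like(m); sub[158:188,312:327]=m[158:188,312:327]
ys,xs=np.nonzero(sub); vx=cv2.fitLine(np.c_[xs,ys].astype(np.float32),cv2.DIST_L2,0,.01,.01).ravel(); print(vx,len(xs),ys.min(),ys.max())
a=ray(f,vx[2]-vx[0]*10,vx[3]-vx[1]*10,.074);b=ray(f,vx[2]+vx[0]*10,vx[3]+vx[1]*10,.074)
d=(a-b) ; d=d if d[0]>0 else -d; print("line yaw",np.degrees(np.arctan2(d[1],d[0])), "mid",(a+b)/2, "tip",ray(f,vx[2],ys.min(),.074))
c=ray(f,319,181,.052)
for n,(u,v) in dict(one=(319,143),two=(338,149),three=(352,162),four=(357,181),five=(352,199)).items():
    p=ray(f,u,v,.044)-np.r_[x[:2],0]; print(n,np.degrees(np.arctan2(p[1],p[0])),np.hypot(p[0],p[1]))
# player outline in wrist and stud in top/scene
g=cv2.resize(t["img"][225:280,265:320],None,fx=7,fy=7,interpolation=cv2.INTER_CUBIC)
h=cv2.resize(s["img"][220:275,315:370],None,fx=7,fy=7,interpolation=cv2.INTER_CUBIC)
cv2.imwrite("pics/stud.png",np.hstack([g,h]))
for f_,c_ in((t,(.463,-.0156)),(s,(.463,-.0156))): print([proj(f_,[*c_,z]).round(1) for z in(.051,.072)])
E
```

```text
skirt wrist [0.47165107 0.07601919 0.02023609]
skirt top [0.46993605 0.07610641 0.01831205]
scene [0.46912235 0.07643293 0.02067568]
[2.2186680e-02 9.9975383e-01 3.1931775e+02 1.7086916e+02] 107 158 185
line yaw 57.86771203607959 mid [0.47973349 0.08803774 0.074     ] tip [0.48599911 0.09754849 0.074     ]
one 56.24609087733045 0.03515897919642795
two 24.91847113034454 0.03462326115737891
three -5.20380653142103 0.03604375609808537
four -35.84273360431445 0.03717734109729038
five -64.46741139434275 0.038284317804736956
[array([289.3, 253.4]), array([289. , 253.1])]
[array([342.8, 247.4]), array([343.3, 241.5])]
```

View pics/stud.png

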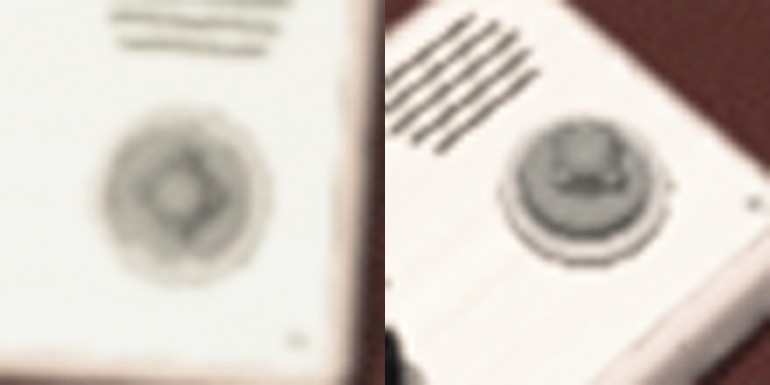

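>>> move_arm:
  rows:
    - [-0.14,0.4,2,0,0,0,-0.3]
    - [0,0,2,0,0,0,-0.3]
    - [0,0,2,0,0,0,-0.3]
    - [0,0,2,0,0,0,-0.3]
    - [0,0,2,0,0,0,-0.3]
    - [0,0,2,0,0,0,-0.3]
    - [0,0,1.5,0,0,0,-0.3]
    - [0,0,1,0,0,0,-0.3]
    - [0,0,0,0,0,0,-0.3]
    - [0,0,0,0,0,0,-0.3]

```text
time: 3.4
tool_pos: [0.4709, 0.076, 0.1051]
tool_rot: [-0.0, 0.882, 0.471, -0.0]
contact_force: [0.1, 0.1, 0.6]
gripper_width: 0.349
grasp_force: 0.0
```

Run:
```python
from m import *
rel((.4708,.076,.077))
f=manip.grab_frame("wrist"); np.savez("w2.npz",**f); cv2.imwrite("pics/w2.png",f["img"])
```

```text
pos [0.4709 0.076  0.1051] yaw 56.21 tilt [-0.0009  0.    ] F [0.1 0.1 0.6] w 0.349 gf 0.0 t 3.4
shift cm [-0.   -0.01  2.81]
```

View pics/w2.png

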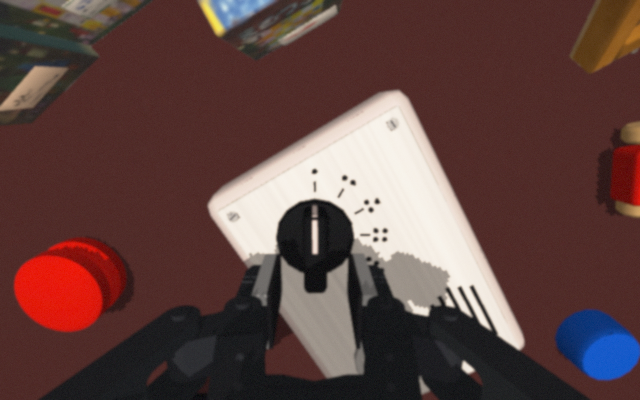

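The bar at (315,240) is centred between the fingers (270 and 365), and the pointer is on the one-dot tick at (315,185). Next I descend and grip.

>>> move_arm:
  rows:
    - [0,0,1,0,0,0,-0.3]
    - [0,0,1,0,0,0,-0.3]
    - [0,0,0.8,0,0,0,-0.3]
    - [0,0,0,0,0,0,-0.5]
    - [0,0,0,0,0,0,-1]
    - [0,0,0,0,0,0,-1]
    - [0,0,0,0,0,0,-1]
    - [0,0,0,0,0,0,-1]
    - [0,0,0,0,0,0,-1]

```text
time: 4.2
tool_pos: [0.4707, 0.0756, 0.0764]
tool_rot: [0.0, 0.882, 0.471, -0.0]
contact_force: [3.9, -2.6, -12.0]
gripper_width: 0.124
grasp_force: 62.2
```

>>> move_arm:
  rows:
    - [0,0,0,0,0,5,-1]
    - [0,0,0,0,0,5,-1]
    - [0,0,0,0,0,5,-1]
    - [0,0,0,0,0,5,-1]
    - [0,0,0,0,0,5,-1]
    - [0,0,0,0,0,5,-1]
    - [0,0,0,0,0,5,-1]
    - [0,0,0,0,0,5,-1]
    - [0,0,0,0,0,5,-1]
    - [0,0,0,0,0,5,-1]
    - [0,0,0,0,0,5,-1]
    - [0,0,0,0,0,5,-1]
    - [0,0,0,0,0,5,-1]
    - [0,0,0,0,0,5,-1]
    - [0,0,0,0,0,5,-1]
    - [0,0,0,0,0,5,-1]
    - [0,0,0,0,0,5,-1]
    - [0,0,0,0,0,5,-1]
    - [0,0,0,0,0,0,-1]
    - [0,0,0,0,0,0,-1]

```text
time: 5.87
tool_pos: [0.4704, 0.0774, 0.0763]
tool_rot: [-0.002, 0.957, -0.291, -0.001]
contact_force: [3.3, 3.3, -11.0]
gripper_width: 0.121
grasp_force: 62.2
```

```bash
python3 -c "
from h import *
rel();print(manip.state()['ft_torque'])"
```

```text
pos [0.4704 0.0774 0.0763] yaw -33.78 tilt [-0.0006  0.0037] F [  3.3   3.3 -11. ] w 0.121 gf 62.24739968776703 t 5.8667
[ 0.73082503 -0.69490778  0.01730781]
```

>>> move_arm:
  rows:
    - [0,0,0,0,0,0,-0.5]
    - [0,0,0,0,0,0,-0.3]
    - [0,0,0,0,0,0,-0.3]
    - [0,0,-1,0,0,0,-0.3]
    - [0,0,-2,0,0,0,-0.3]
    - [0,0,-3,0,0,0,0]
    - [0,0,-3,0,0,0,0.5]
    - [0,0,-3,0,0,0,1]
    - [0,0,-3,0,0,0,1]
    - [0,0,0,0,0,0,1]

```text
time: 6.7
tool_pos: [0.4747, 0.076, 0.2367]
tool_rot: [-0.002, 0.957, -0.29, 0.007]
contact_force: [1.2, -1.0, 0.2]
gripper_width: 0.996
grasp_force: 0.0
```

Run:
```python
from m import *
rel()
f=manip.grab_frame("wrist"); np.savez("w3.npz",**f); cv2.imwrite("pics/w3.png",f["img"])
for X in((.4706,.0765,.074),(.464,-.0185,.072)): print(proj(f,X))
```

```text
pos [0.4747 0.076  0.2367] yaw -33.75 tilt [0.0143 0.0001] F [ 1.2 -1.   0.2] w 0.996 gf 0.0 t 6.7
[316.45060571 197.93280445]
[417.03321858 142.07131789]
```

View pics/w3.png

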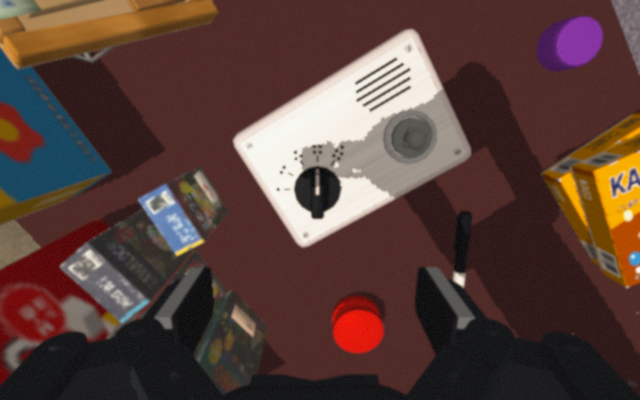

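The pointer at (317,170) now aims at the four-dot group at (317,150). The stud is visible at (411,133). Next I go to the grey cap.

>>> move_arm:
  rows:
    - [0,0,0,0,0,-6.75,1]
    - [0,0,0,0,0,-6.75,1]
    - [0,0,0,0,0,-6.75,1]
    - [0,0,0,0,0,-6.75,1]
    - [0,0,0,0,0,-6.75,1]
    - [0.67,3,0,0,0,0,1]
    - [0.67,3,0,0,0,0,1]
    - [0.67,3,0,0,0,0,1]
    - [0.67,3,0,0,0,0,1]
    - [0.67,3,0,0,0,0,1]
    - [0.67,3,0,0,0,0,1]
    - [0.67,3,0,0,0,0,1]
    - [0.67,3,0,0,0,0,1]
    - [0.67,3,0,0,0,0,1]
    - [0,0,2,0,0,0,1]
    - [0,0,2,0,0,0,1]
    - [0,0,2,0,0,0,1]
    - [0,0,2,0,0,0,1]
    - [0,0,0,0,0,0,1]
    - [0,0,0,0,0,0,1]

```text
time: 8.42
tool_pos: [0.5302, -0.1934, 0.1457]
tool_rot: [-0.001, 1.0, 0.0, -0.002]
contact_force: [-0.3, 0.5, 0.1]
gripper_width: 1.0
grasp_force: 0.0
```

Run:
```python
from m import *
rel((.5348,-.194,.024),0)
f=manip.grab_frame("wrist"); np.savez("w4.npz",**f); cv2.imwrite("pics/w4.png",f["img"])
print(proj(f,(.5348,-.194,.027)))
# stud in w3, by hand pixel
w=dict(np.load("w3.npz")); print("stud",ray(w,411,131,.072),"sel",skirt(w,(318,190)))
```

```text
pos [ 0.5302 -0.1934  0.1457] yaw 0.0 tilt [-0.0035  0.0019] F [-0.3  0.5  0.1] w 1.0 gf 0.0 t 8.4167
shift cm [ 0.5   0.08 12.17]
az 0.004620669315954909
[313.53660153 199.2854186 ]
stud [ 0.47456587 -0.01875076  0.072     ] sel [0.47213129 0.07469453 0.02057539]
```

View pics/w4.png

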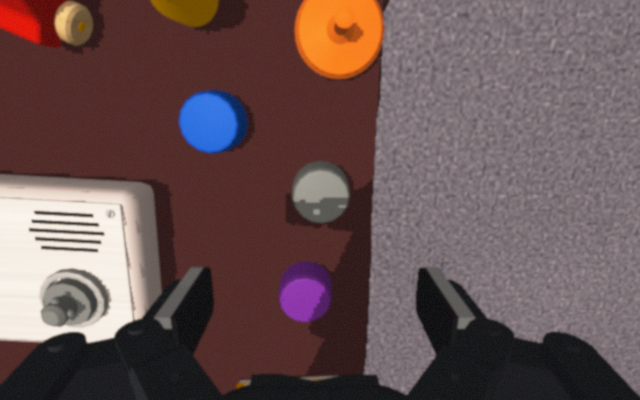

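The grey cap is at (321,191), with blue at (213,122), purple at (305,292) and the orange top at (340,35). I measure the cap numerically here, and the stud from its collar.

Run:
```python
from m import *
def fit(f,m,z,r0):
    cn=max(cv2.findContours(m.astype(np.uint8),cv2.RETR_EXTERNAL,cv2.CHAIN_APPROX_NONE)[0],key=cv2.contourArea)
    w=np.array([ray(f,*p[0],z)[:2] for p in cn])
    return least_squares(lambda p:np.hypot(*(w-p[:2]).T)-p[2],[*w.mean(0),r0],loss="soft_l1",f_scale=.0007).x, cv2.boundingRect(cn)
def roi(m,x0,x1,y0,y1):
    o=np.zeros_like(m); o[y0:y1,x0:x1]=m[y0:y1,x0:x1]; return o
f=dict(np.load("w4.npz")); hsv=cv2.cvtColor(f["img"],cv2.COLOR_BGR2HSV).astype(int)
m=roi((hsv[...,1]<75)&(hsv[...,2]>60),280,365,150,235); print("cap w4",fit(f,m,.027,.0225))
g=manip.grab_frame("wrist"); rel()
print("blue w4",fit(f,roi((hsv[...,0]>100)&(hsv[...,0]<125)&(hsv[...,1]>120),170,255,80,165),.027,.0225))
t=dict(np.load("top0.npz")); ht=cv2.cvtColor(t["img"],cv2.COLOR_BGR2HSV).astype(int)
print("cap top",fit(t,roi((ht[...,1]<75)&(ht[...,2]>60),370,404,200,232),.027,.0225))
print("blue top",fit(t,roi((ht[...,0]>100)&(ht[...,0]<125)&(ht[...,1]>120),330,365,170,205),.027,.0225))
s=dict(np.load("scene0.npz")); hs=cv2.cvtColor(s["img"],cv2.COLOR_BGR2HSV).astype(int)
print("cap scene",fit(s,roi((hs[...,1]<75)&(hs[...,2]>60),355,392,170,203),.02,.0225))
for w,(u,v),(a,b) in ((dict(np.load("w3.npz")),(411,136),(411,131)),(f,(72,298),(54,314))):
    print("collar",ray(w,u,v,.051),"studtop",ray(w,a,b,.072))
```

```text
cap w4 (array([ 0.53985866, -0.19889007,  0.02204805]), (291, 161, 59, 63))
pos [ 0.532  -0.1942  0.1486] yaw 0.01 tilt [ 0.0013 -0.0007] F [ 0.4 -0.2  0.1] w 1.004 gf 0.0 t 8.5167
blue w4 (array([ 0.58947274, -0.12532047,  0.02203919]), (179, 90, 69, 64))
cap top (array([ 0.53440968, -0.19443365,  0.02279284]), (375, 204, 26, 25))
blue top (array([ 0.5858943 , -0.11911291,  0.02107998]), (335, 177, 24, 23))
cap scene (array([ 0.53560062, -0.20779985,  0.0356033 ]), (362, 170, 30, 28))
collar [ 0.46641995 -0.02039858  0.051     ] studtop [ 0.47456587 -0.01875076  0.072     ]
collar [ 0.4676138  -0.02025268  0.051     ] studtop [ 0.46873041 -0.02259965  0.072     ]
```

>>> move_arm:
  rows:
    - [0,0,0,0,0,0,1]
    - [0,0,0,0,0,0,1]
    - [0,0,0,0,0,0,1]

```text
time: 8.77
tool_pos: [0.5321, -0.1942, 0.1487]
tool_rot: [0.001, 1.0, 0.0, 0.001]
contact_force: [0.3, 0.6, 0.4]
gripper_width: 0.999
grasp_force: 0.0
```

```bash
cat >> m.py <<'E'
def fit(f,m,z,r0):
    cn=max(cv2.findContours(m.astype(np.uint8),cv2.RETR_EXTERNAL,cv2.CHAIN_APPROX_NONE)[0],key=cv2.contourArea)
    w=np.array([ray(f,*p[0],z)[:2] for p in cn])
    return least_squares(lambda p:np.hypot(*(w-p[:2]).T)-p[2],[*w.mean(0),r0],loss="soft_l1",f_scale=.0007).x, cv2.boundingRect(cn)
def roi(m,x0,x1,y0,y1):
    o=np.zeros_like(m); o[y0:y1,x0:x1]=m[y0:y1,x0:x1]; return o
E
python3 - <<'E'
from m import *
f=manip.grab_frame("wrist"); np.savez("w5.npz",**f); hsv=cv2.cvtColor(f["img"],cv2.COLOR_BGR2HSV).astype(int)
(x,b)=fit(f,roi((hsv[...,1]<75)&(hsv[...,2]>60),280,365,150,235),.027,.0225); print(x,b)
rel((*x[:2],.024)); print("blue w5",fit(f,roi((hsv[...,0]>100)&(hsv[...,0]<125)&(hsv[...,1]>120),170,255,80,165),.027,.0225))
E
```

```text
[ 0.53989742 -0.19887268  0.02205362] (290, 163, 58, 62)
pos [ 0.5319 -0.1942  0.1484] yaw 0.02 tilt [ 0.0015 -0.0008] F [-0.2  0.6 -0.8] w 1.002 gf 0.0 t 8.8167
shift cm [ 0.78  0.46 12.44]
blue w5 (array([ 0.58955772, -0.12528786,  0.02202936]), (179, 94, 68, 63))
```

>>> move_arm:
  rows:
    - [0.56,0.28,1.7,0,0,0,1]
    - [0,0,1.7,0,0,0,1]
    - [0,0,1.7,0,0,0,1]
    - [0,0,1.7,0,0,0,1]
    - [0,0,0,0,0,0,1]
    - [0,0,0,0,0,0,1]
    - [0,0,0,0,0,0,1]
    - [0,0,0,0,0,0,1]

```text
time: 9.48
tool_pos: [0.5381, -0.1973, 0.0811]
tool_rot: [0.001, 1.0, 0.0, 0.001]
contact_force: [0.6, 0.2, -0.8]
gripper_width: 0.998
grasp_force: 0.0
```

Run:
```python
from m import *
f=manip.grab_frame("wrist"); np.savez("w6.npz",**f); cv2.imwrite("pics/w6.png",f["img"]);hsv=cv2.cvtColor(f["img"],cv2.COLOR_BGR2HSV).astype(int)
(x,b)=fit(f,roi((hsv[...,1]<75)&(hsv[...,2]>60),255,375,150,310),.027,.0225); print(x,b)
rel((*x[:2],.024))
s=dict(np.load("scene0.npz"));t=dict(np.load("top0.npz"))
for c in((.5344,-.1944),(.5399,-.1989)): print([proj(q,[*c,z]) for q in(s,) for z in(0,.027)])
hs=cv2.cvtColor(s["img"],cv2.COLOR_BGR2HSV).astype(int)
m=roi((hs[...,1]<60)&(hs[...,2]>85),360,388,172,200); ys,xs=np.nonzero(m); print(xs.min(),xs.max(),ys.min(),ys.max(),xs.mean(),ys.mean())
```

```text
[ 0.54103515 -0.19917915  0.02275381] (277, 193, 77, 83)
pos [ 0.5381 -0.1973  0.0811] yaw 0.01 tilt [ 0.0026 -0.0014] F [-0.1 -0.5  0.4] w 1.003 gf 0.0 t 9.5333
shift cm [0.28 0.18 5.71]
[array([371.1140028 , 191.28773143]), array([372.24439997, 183.5141926 ])]
[array([370.48974058, 188.87609557]), array([371.60036047, 181.08387285])]
362 387 172 197 373.94933920704847 183.66960352422907
```

View pics/w6.png

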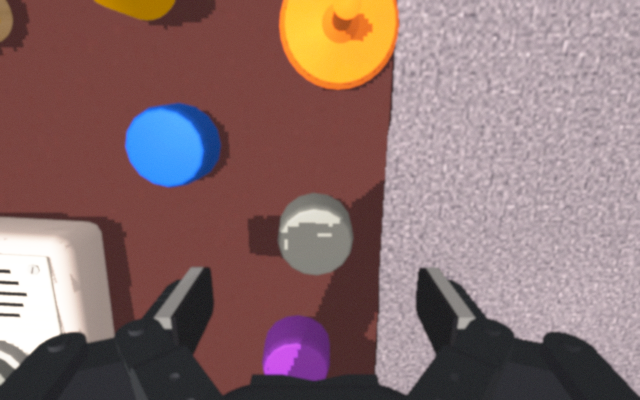

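The cap (277–354, 193–276) is centred between the fingers (210 and 418). I descend and grip.

>>> move_arm:
  rows:
    - [0.14,0.07,1.5,0,0,0,0.8]
    - [0,0,1.5,0,0,0,0.7]
    - [0,0,1.5,0,0,0,0.6]
    - [0,0,1.1,0,0,0,0.6]
    - [0,0,0,0,0,0,0.6]
    - [0,0,0,0,0,0,0.2]
    - [0,0,0,0,0,0,0.1]
    - [0,0,0,0,0,0,-1]
    - [0,0,0,0,0,0,-1]
    - [0,0,0,0,0,0,-1]
    - [0,0,0,0,0,0,-1]

```text
time: 10.45
tool_pos: [0.5397, -0.1982, 0.0252]
tool_rot: [0.001, 1.0, 0.0, 0.001]
contact_force: [-1.2, 0.6, 6.3]
gripper_width: 0.481
grasp_force: 61.0
```

>>> move_arm:
  rows:
    - [0,0,-2,0,0,0,-1]
    - [0,0,-3,0,0,0,-1]
    - [0,0,-4,0,0,0,-1]
    - [0,0,-4,0,0,0,-1]
    - [0,0,-4,0,0,0,-1]
    - [-1.23,-2.98,0,0,0,0,-1]
    - [-1.23,-2.98,0,0,0,0,-1]
    - [-1.23,-2.98,0,0,0,0,-1]
    - [-1.23,-2.98,0,0,0,0,-1]
    - [-1.23,-2.98,0,0,0,0,-1]
    - [-1.23,-2.98,0,0,0,0,-1]
    - [0,0,2.3,0,0,0,-1]
    - [0,0,2.3,0,0,0,-1]
    - [0,0,2.2,0,0,0,-1]
    - [0,0,0,0,0,0,-1]
    - [0,0,0,0,0,0,-1]
    - [0,0,0,0,0,0,-1]
    - [0,0,0,0,0,0,-1]

```text
time: 11.95
tool_pos: [0.4659, -0.0191, 0.1273]
tool_rot: [0.0, 1.0, -0.0, 0.002]
contact_force: [0.8, -1.0, -0.3]
gripper_width: 0.484
grasp_force: 60.8
```

Run:
```python
from m import *
rel((.4655,-.0195,.099))
f=manip.grab_frame("wrist"); np.savez("w7.npz",**f)
cv2.imwrite("pics/w7.png",f["img"])
for z in(.051,.072): print(proj(f,(.4655,-.0195,z)))
```

```text
pos [ 0.4659 -0.0191  0.1273] yaw -0.01 tilt [ 0.0032 -0.0006] F [ 0.8 -1.  -0.3] w 0.484 gf 60.801206454634666 t 11.95
shift cm [-0.04  0.04  2.83]
[312.67729744 227.05306488]
[312.53998493 240.19507597]
```

View pics/w7.png

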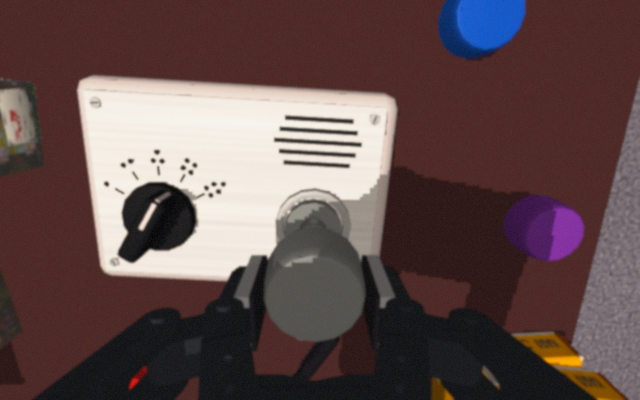

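The cap is held squarely at (315,290). The stud collar is at about (313,226) just behind it. The selector still points at the four dots (188,166). Now I fit the collar arc and the cap rim numerically.

Run:
```python
from m import *
f=dict(np.load("w7.npz")); g=cv2.GaussianBlur(cv2.cvtColor(f["img"],cv2.COLOR_BGR2GRAY),(0,0),1).astype(float)
def rays(c,angs,r0,r1,sign):
    P=[]
    for a in np.radians(angs):
        r=np.arange(r0,r1,.5); xs=c[0]+r*np.cos(a); ys=c[1]+r*np.sin(a)
        p=cv2.remap(g.astype(np.float32),xs.astype(np.float32)[None],ys.astype(np.float32)[None],1)[0]
        d=np.gradient(p)*sign; k=d.argmax(); P.append((xs[k],ys[k],d[k]))
    return np.array(P)
def circ(P,z,r0):
    w=np.array([ray(f,u,v,z)[:2] for u,v in P[:,:2]])
    for R in (None,r0):
        fn=(lambda p:np.hypot(*(w-p[:2]).T)-p[2]) if R is None else (lambda p:np.hypot(*(w-p[:2]).T)-R)
        s=least_squares(fn,[*w.mean(0),r0][:3 if R is None else 2],loss="soft_l1",f_scale=.0005); print(z,s.x,np.abs(s.fun).mean())
P=rays((313,226),range(170,300,5),28,46,1); print(P[::4].round(1)); circ(P,.051,.0235); circ(P,.044,.0235)
P=rays((315,290),list(range(15,166,10)),35,60,-1); Q=rays((315,290),list(range(15,166,10)),35,60,1)
print(P.round(1)[::3],Q.round(1)[::3]); circ(P,.1293,.0225)
print(g[330:350:2,315].astype(int),g[290,355:375:2].astype(int))
```

```text
[[275.6 232.6  16.8]
 [275.6 219.4  13.1]
 [279.2 206.5   7.4]
 [295.  204.6  12.3]
 [303.4 199.7  13.2]
 [313.  187.5  14.5]
 [326.  190.3  14.9]]
0.051 [ 0.46296088 -0.02331767  0.02679332] 0.0018003245673431484
0.051 [ 0.46652591 -0.02036896] 0.00183648712597344
0.044 [ 0.46036662 -0.02333792  0.02763788] 0.0018611937024852298
0.044 [ 0.46483264 -0.01971046] 0.0019655151406811045
[[363.3 302.9   8. ]
 [351.4 326.4   6.2]
 [328.2 339.3   7.2]
 [301.5 340.2   4.1]
 [278.2 326.8   3.6]
 [264.8 303.5   7.9]] [[3.701e+02 3.048e+02 2.000e-01]
 [3.443e+02 3.193e+02 3.000e-01]
 [3.241e+02 3.238e+02 0.000e+00]
 [3.036e+02 3.325e+02 3.000e-01]
 [2.743e+02 3.307e+02 5.000e-01]
 [2.595e+02 3.049e+02 3.000e-01]]
0.1293 [ 0.46371498 -0.02044369  0.01986518] 0.00013709884523126692
0.1293 [ 0.46692219 -0.020448  ] 0.0008314716192887991
[84 83 84 84 83 75 52 33 24 22] [85 84 83 78 65 42 20 17 18 19]
```

Relative to the same camera, cap and collar agree within about 1 mm, and the selector-based estimate agrees too. I lower gently and watch the force.

>>> move_arm:
  rows:
    - [-0.04,0,1,0,0,0,-1]
    - [0,0,1,0,0,0,-1]
    - [0,0,0.5,0,0,0,-1]
    - [0,0,0.25,0,0,0,-1]
    - [0,0,0.25,0,0,0,-1]
    - [0,0,0,0,0,0,-1]
    - [0,0,0,0,0,0,-1]

```text
time: 12.58
tool_pos: [0.4642, -0.0187, 0.0952]
tool_rot: [-0.0, 1.0, 0.0, -0.0]
contact_force: [0.6, 0.1, 0.5]
gripper_width: 0.485
grasp_force: 60.8
```

>>> move_arm:
  rows:
    - [0.08,0,0.2,0,0,0,-1]
    - [0,0,0.2,0,0,0,-1]
    - [0,0,0.2,0,0,0,-1]
    - [0,0,0,0,0,0,-1]
    - [0,0,0,0,0,0,-1]
    - [0,0,0,0,0,0,-1]

```text
time: 13.08
tool_pos: [0.4655, -0.0188, 0.0898]
tool_rot: [0.0, 1.0, 0.0, 0.001]
contact_force: [1.8, -0.4, 1.1]
gripper_width: 0.485
grasp_force: 60.9
```

>>> move_arm:
  rows:
    - [0,0,0.1,0,0,0,-1]
    - [0,0,0.1,0,0,0,-1]
    - [0,0,0.1,0,0,0,-1]
    - [0,0,0.1,0,0,0,-1]
    - [0,0,0,0,0,0,-1]
    - [0,0,0,0,0,0,-1]

```text
time: 13.58
tool_pos: [0.4656, -0.0187, 0.0857]
tool_rot: [0.0, 1.0, 0.0, 0.001]
contact_force: [4.0, 0.4, 3.0]
gripper_width: 0.486
grasp_force: 61.1
```

>>> move_arm:
  rows:
    - [0.1,0,0,0,0,0,-1]
    - [0,0,0.1,0,0,0,-1]
    - [0,0,0.1,0,0,0,-1]
    - [0,0,0,0,0,0,-1]
    - [0,0,0,0,0,0,-1]

```text
time: 14.0
tool_pos: [0.4663, -0.0186, 0.0836]
tool_rot: [-0.0, 1.0, 0.0, 0.0]
contact_force: [2.0, 1.7, 4.0]
gripper_width: 0.488
grasp_force: 61.3
```

>>> move_arm:
  rows:
    - [0,0,0.1,0,0,0,-1]
    - [0,0,0.1,0,0,0,-1]
    - [0,0,0,0,0,0,-1]
    - [0,0,0,0,0,0,-1]

```text
time: 14.33
tool_pos: [0.4671, -0.0186, 0.0823]
tool_rot: [-0.0, 1.0, 0.0, 0.001]
contact_force: [3.5, 1.8, 6.5]
gripper_width: 0.486
grasp_force: 61.5
```

>>> move_arm:
  rows:
    - [0,0,0.1,0,0,0,-1]
    - [0,0,0.1,0,0,0,-1]
    - [0,0,0,0,0,0,-1]
    - [0,0,0,0,0,0,-1]

```text
time: 14.67
tool_pos: [0.4672, -0.0186, 0.0799]
tool_rot: [-0.0, 1.0, 0.0, 0.002]
contact_force: [6.0, 1.3, 2.3]
gripper_width: 0.489
grasp_force: 61.1
```

>>> move_arm:
  rows:
    - [0,0,0.1,0,0,0,-1]
    - [0,0,0.1,0,0,0,-1]
    - [0,0,0,0,0,0,-1]
    - [0,0,0,0,0,0,-1]
    - [0,0,0,0,0,0,-1]

```text
time: 15.08
tool_pos: [0.4672, -0.0186, 0.0778]
tool_rot: [-0.0, 1.0, -0.0, 0.002]
contact_force: [6.0, 1.9, 3.1]
gripper_width: 0.485
grasp_force: 61.2
```

>>> move_arm:
  rows:
    - [0,0,0.1,0,0,0,-1]
    - [0,0,0.1,0,0,0,-1]
    - [0,0,0,0,0,0,-1]
    - [0,0,0,0,0,0,-1]
    - [0,0,0,0,0,0,-1]

```text
time: 15.5
tool_pos: [0.4673, -0.0186, 0.0771]
tool_rot: [-0.0, 1.0, 0.0, 0.001]
contact_force: [2.0, 3.4, 11.3]
gripper_width: 0.488
grasp_force: 62.1
```

>>> move_arm:
  rows:
    - [0,0,0.1,0,0,0,-1]
    - [0,0,0,0,0,0,-1]
    - [0,0,0,0,0,0,-1]
    - [0,0,0,0,0,0,-1]
    - [0,0,0,0,0,0,-1]
    - [0,0,0,0,0,0,-1]

```text
time: 16.0
tool_pos: [0.4674, -0.0186, 0.077]
tool_rot: [-0.0, 1.0, 0.0, 0.001]
contact_force: [-1.5, 2.4, 17.3]
gripper_width: 0.482
grasp_force: 62.8
```

Run:
```python
from m import *
rel()
f=manip.grab_frame("top"); t=dict(np.load("top0.npz"))
d=cv2.absdiff(f["img"],t["img"]).max(2)
# toys: compare colour centroids before/after
def cen(im,lo,hi,r):
    h=cv2.cvtColor(im,cv2.COLOR_BGR2HSV); m=roi(cv2.inRange(h,lo,hi)>0,*r); ys,xs=np.nonzero(m); return len(xs),xs.mean().round(1),ys.mean().round(1)
for n,lo,hi,r in(("car",(0,150,80),(6,255,255),(270,325,100,170)),("skittle",(14,150,80),(28,255,255),(325,362,120,165)),("top",(7,150,120),(14,255,255),(370,415,135,180)),("blue",(100,120,60),(125,255,255),(330,365,170,205))):
    print(n,cen(t["img"],lo,hi,r),cen(f["img"],lo,hi,r))
w=manip.grab_frame("wrist"); wo=dict(np.load("w7.npz"))
g=cv2.cvtColor(w["img"],cv2.COLOR_BGR2HSV)
# selector pointer direction from the white line on the bar
p=proj(w,(.472,.0755,.074)); print("knob px",p)
u,v=p.astype(int); m=roi((g[...,2]>120)&(g[...,1]<80),u-60,u+60,v-60,v+60)
b=roi(g[...,2]<70,u-70,u+70,v-70,v+70).astype(np.uint8); b=cv2.morphologyEx(b,cv2.MORPH_CLOSE,np.ones((11,11)))
n,l,st,c=cv2.connectedComponentsWithStats(b); i=1+st[1:,4].argmax(); inside=cv2.erode((l==i).astype(np.uint8),np.ones((5,5)))
n2,l2,s2,c2=cv2.connectedComponentsWithStats((m&(inside>0)).astype(np.uint8)); k=1+s2[1:,4].argmax(); ys,xs=np.nonzero(l2==k)
L=cv2.fitLine(np.c_[xs,ys].astype(np.float32),2,0,.01,.01).ravel(); a=ray(w,L[2],L[3],.074); e=ray(w,L[2]+10*L[0],L[3]+10*L[1],.074)-a
print(len(xs),"pointer yaw mod180",np.degrees(np.arctan2(e[1],e[0])))
```

```text
pos [ 0.4674 -0.0186  0.077 ] yaw 0.01 tilt [0.002  0.0004] F [-1.5  2.4 17.3] w 0.482 gf 62.756759118055925 t 16.0
car (1052, np.float64(295.8), np.float64(134.3)) (1051, np.float64(295.8), np.float64(134.2))
skittle (492, np.float64(342.4), np.float64(142.9)) (494, np.float64(342.4), np.float64(142.9))
top (634, np.float64(394.0), np.float64(157.8)) (439, np.float64(393.4), np.float64(158.5))
blue (432, np.float64(346.7), np.float64(188.2)) (432, np.float64(346.7), np.float64(188.2))
knob px [ 81.29921925 277.87121722]
289 pointer yaw mod180 -33.266494975130975
```

```bash
python3 -c "
from plant import manip
print(manip.job_done())"
```

```text
the job is handed in; nothing more can be done
None
```

The job is handed in at about 16 s. The selector is on four dots (pointer yaw −33.3°), and the gripper holds the capped button on its stop at about 17 N. The click shows as a force drop from 6.5 N to 2.3 N. The car and skittle have not moved; the spinning top's centroid shifted under 1 px, though less of it showed in the last view.

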